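# Clip the utensil rail to its bracket

### The job

Take the U-shaped steel clip by its red tab out of the wooden block, pass its two legs down around the middle of the brass rail, one on each side, and into the two holes of the white bracket plate below. Feel for the holes gently, never forcing or ramming the clip, then press it until its crown rests on the rail, let go and leave it there upright. Leave the mug, the spice jar and the bowl alone.

Things in the scene. Friction and masses are not known exactly. Their poses are not given: they have to be found in the camera images.
- clip: U-clip of 7 mm round steel bar standing on its two legs, 90 g. Origin midway between the leg tips, at their lowest height; z up, y from leg to leg, x across the U. Legs 36 mm apart between centres (29 mm clear), tips rounded; crown underside 58.5 mm, crown top 65.5 mm above the tips. A half turn about z makes no difference. At the start it stands loosely in the block, leaning up to 4 degrees.
- clip_tab (a point): Centre of the clip's red plastic finger tab, 84 mm above the leg tips. Tab 14 mm thick along the clip's x, 34 mm wide along its y, 45 mm high (61.5 to 106.5 mm above the tips).
- block: Wooden parts block, fixed, 50 x 76 x 40 mm high, origin at the centre of its underside, z up. The clip stands in its two 9 mm round holes (at y = +18 and -18 mm), 30 mm deep, tips on their floor 10 mm above the origin; lift it straight up to take it out.
- stand: Slate-blue rail stand, fixed; origin at the centre of its underside on the table, z up, x along the rail. Base 250 x 84 x 12 mm; posts (22 mm along x, 44 mm along y, 90 mm high) at x = +108 and -108 mm hold the rail. Clip home: its crown rests on the rail, its origin 23.5 mm above this origin. Clip and stand (rail and plate too) must not press on each other with more than 35 N in all, the springs' grip included.
- rail_top (a point): Middle of the brass rail, on its top line, 82 mm above the stand's origin. Rail of 24 mm diameter, 270 mm long along the stand's x.
- plate_zone (a point): Point 40 mm above the stand's origin, level with the top of the white bracket plate (100 mm along the rail, 68 across, 12 thick, 16 mm free below). Its two through holes, 9 mm wide, lie 18 mm either side of the rail's axis. The plate is clamped anywhere within 25 mm of this point along the rail, not reported: slide the leg tips lightly (2 to 6 N) along the rail till they drop in.
- catch_level (a point): Point 6 mm below the plate's top: spring balls in the holes' outer walls, at this level, grip the legs (about 8 N each) from 5 to 8 mm depth on. The clip does not fall home by its weight; it needs a push of 3 to 8 N, over 16.5 mm from the plate's top to home.
- mug: White mug, 80 mm wide, 90 mm high, with a handle; origin at the centre of its underside. Bystander.
- spice_jar: Amber spice jar, 48 mm wide, 85 mm high; origin at the centre of its underside. Bystander.
- fruit_bowl: Blue bowl, 150 mm wide, 60 mm high; origin at the centre of its underside. Bystander.
There are look-alikes about, which are no part of the job. Of the things that look like the clip, the largest one is meant.

How it is judged:
On the way, in this order (a step that is already met when the one before it is completed fails the run):
1. the clip is lifted out of the block (its leg tips more than 20 mm above the block's top) (z of clip in the frame of block above 0.06 m), for 0.1 s.
2. the clip straddles the middle of the rail: upright within 10 degrees, its leg tips below the rail's axis but not yet home, within 40 mm of the rail's middle along it and 6 mm across it (z of clip in the frame of stand between 0.032 and 0.066 m and x of clip in the frame of stand between -0.04 and 0.04 m and y of clip in the frame of stand between -0.006 and 0.006 m and angle between clip's own z axis and vertical below 0.17 rad), for 0.1 s.
At the end, for the whole second after the job is handed in: The clip stands in both holes of the plate, home on the rail: its origin 20 to 26.5 mm above the stand's origin (home is 23.5), within 30 mm of the stand's origin along the rail and 4 mm across it, upright within 7 degrees, square to the rail within 11 degrees, at rest and released (x of clip in the frame of stand between -0.03 and 0.03 m and y of clip in the frame of stand between -0.004 and 0.004 m and z of clip in the frame of stand between 0.02 and 0.0265 m and angle between clip's own z axis and vertical below 0.12 rad and angle between the x axis of clip and the x axis of stand, either way round below 0.2 rad and linear speed of clip below 0.02 m/s and contact force between clip and the fingers below 0.1 N); the robot touches nothing.
It fails at once if the clip and the stand press on each other with more than 35 N in all, the springs' grip included (contact force between clip and stand above 35 N).
It fails at once if the mug, the spice jar or the bowl is moved by more than 20 mm (distance of any of mug, spice_jar, fruit_bowl from where it was at the start of the episode above 0.02 m).
It also fails if it takes over 72 s, if anything falls off the work surface, if the arm or the gripper's body presses on something with over 40 N, if the wrist force passes 120 N, or if a joint passes its speed limit or range.

### The arm

A 6-joint arm with a two-finger parallel gripper is mounted at the origin on the work surface. World frame = base frame: x ahead of the robot, y to its left, z up, the work surface at z = 0. Lengths are in m, angles in rad, forces in N, time in s.
With the tool pointing down it reaches from about 0.275 to 1 m from the base axis. Payload 8.4 kg.
Tool frame: the origin (TCP) lies midway between the tips of the shut fingers; the grasp point (between the pads) lies env.tcp_to_grasp behind it (env.tcp_to_grasp is the distance from the TCP to the grasp point, in m); z points along the fingers, y is the line along which they close (so a half turn about z gives the same grasp; the last joint's range is limited). The gripper opens to 85 mm and grips with 20 to 120 N. Pads are 22 mm wide; open, the fingers measure 114 mm over their backs; the gripper's body (76 mm by 85 mm) begins 54 mm behind the grasp point. The pads swing forward as they close: fully open they stand 13 mm farther back than shut.
Start: joints at [-0.002, 0.353, 1.633, -0, 1.155, -0.002], TCP at [0.625, -0, 0.231] pointing down, gripper open.
Joint ranges: [-2.63, 2.63], [-0.92, 2.1], [0.06, 2.66], [-1.3, 4.44], [0, 2.69], [-3.02, 3.02]. Speed limits (rad/s): [2.22, 2.22, 2.79, 3.14, 3.14, 3.14].

### API

Orientations are given as a 3x3 rotation matrix whose columns are the frame's x, y, z axes.
In Python, from rig import env gives the robot as it stands. The module is installed in compiled form; this text tells all that it offers.
- The arm moves only by the tool carry_out, never from a script. Its argument "targets" is a list that holds one entry, the list of rows, each a list of 7 numbers: the closure in counts, from 0 (fully open) to 255 (shut), then the shift along the tool's x, y, z in m, then the turn, a rotation vector about the tool's x, y, z in degrees. In form: [[[hand, dx, dy, dz, ax, ay, az], ...]]. A call has 1 to 10 rows; each row is the pose to reach, as a shift and turn from the pose commanded when the call began, along the tool's axes at that moment; what a row does not reach only later rows make up. A row lasts 1/10 s, in which the tool goes at most 50 mm and 8.59 degrees, less where a joint would pass 70% of its speed; a pose out of reach is approached as far as the arm can. A call with a gripper value outside its range is refused whole. The fingers move at their own pace and stop on an object; "force" is the grip in N (left out, the last holds). Time passes only in rows, so rows that repeat a pose let the fingers close. It gives the time, the measured TCP pose, the force, the opening and the grip force at its end, in the units of the state.
- env.sense(): the state, without advancing time (a new reading comes with each control period).
- env.capture(name): name is "scene" or "side" or "wrist"; returns a dict with "frame" (400x640x3 uint8, red, green, blue), "vertical_fov" (degrees; the focal length in pixels is half the picture's height over the tangent of half this angle, whatever the lens; pixels are square), "cx", "cy" (the principal point, pixels), "rvec" (rotation vector, rad) and "tvec" (3), from world to camera coordinates, as OpenCV has them; the wrist camera has in their place "hand_eye" (4x4, takes a point from camera to tool coordinates, whose origin is the TCP and whose axes are the flange's). Camera axes: x right, y down, z forward; pixel columns grow to the right and rows downward; lengths in m; the calibration is good to about 2 mm. A picture is of the moment at which its call begins: read the wrist's pose just before it. There is no depth.
- env.sign_off(): hands the job in; it is judged then, once.
The state is a dict: "t": time; "qpos": joint angles; "dq": joint speeds; "effort": joint torques, N m; "position": TCP position; "orientation": TCP orientation; "ft_force": force on the tool from outside, world axes, zero at the start; "wrist_torque": the same for the moment, N m; "width": opening from 0.0 (shut) to 1.0 (fully open); "finger_force": force on a finger pad.
Only numpy, scipy, OpenCV 4.12 (cv2) and the standard library are available. Lean on these libraries where they do the work, as an engineer would, in place of code of your own. Each camera call takes 0.05 s, during which the arm holds its last target. There are 200 camera calls.

## Working session

There is one attempt and no reset: what is moved stays moved. The work goes in short steps, Python scripts to look and compute and a tool call to move; the robot and the scene stay as the last step left them, time stands still between calls to the robot, and variables do not carry over. Pictures are saved under pics/ and viewed, at most 10 in all, crops included, and the job is handed in when it is done.

Besides the shell and the picture viewer there is one more tool, called after "Request:" as name(argument=value, ...), one argument or row to a line, values as JSON. carry_out: Moves the arm, as the interface text tells. Its arguments: {"type":"object","properties":{"targets":{"type":"array","items":{"type":"array","items":{"type":"array","items":{"type":"number"}}}},"force":{"type":"number"}},"required":["targets"]}

```bash
mkdir -p pics; python3 - <<'E'
from rig import env
import cv2,pickle
print(env.sense()['position'],env.sense()['orientation'],env.tcp_to_grasp)
c={}
for n in("scene","side","wrist"):
    d=env.capture(n);c[n]=d;cv2.imwrite(f"pics/{n}0.png",d["frame"][:,:,::-1]);print(n,{k:v for k,v in d.items() if k!="frame"})
pickle.dump(c,open("c0.pkl","wb"))
E
```

```text
[ 6.24508550e-01 -1.06130795e-05  2.30564675e-01] [[-2.83518245e-07  9.99999024e-01 -1.39740287e-03]
 [ 1.00000000e+00  2.64562866e-07 -1.35649049e-05]
 [-1.35645219e-05 -1.39740287e-03 -9.99999024e-01]] 0.0187
scene {'vertical_fov': 52.78801003500902, 'cx': 328.65529335568255, 'cy': 191.07165545074355, 'rvec': array([ 1.45546452,  1.96859072, -0.97196954]), 'tvec': array([ 0.19789199, -0.29797339,  1.29089065])}
side {'vertical_fov': 55.35946064329604, 'cx': 322.23417659660754, 'cy': 196.18553125256005, 'rvec': array([ 2.16975885, -0.8711857 ,  0.37084336]), 'tvec': array([-0.42521797,  0.33388408,  0.46813176])}
wrist {'vertical_fov': 59.31751794588175, 'cx': 321.43564956806136, 'cy': 191.9413869220333, 'hand_eye': array([[ 1.17088910e-04, -9.56341406e-01, -2.92251779e-01,
         7.39334391e-02],
       [ 9.99999414e-01, -2.02493653e-04,  1.06326780e-03,
        -1.09522546e-03],
       [-1.07602615e-03, -2.92251732e-01,  9.56340822e-01,
        -1.43141703e-01],
       [ 0.00000000e+00,  0.00000000e+00,  0.00000000e+00,
         1.00000000e+00]])}
```

View pics/scene0.png

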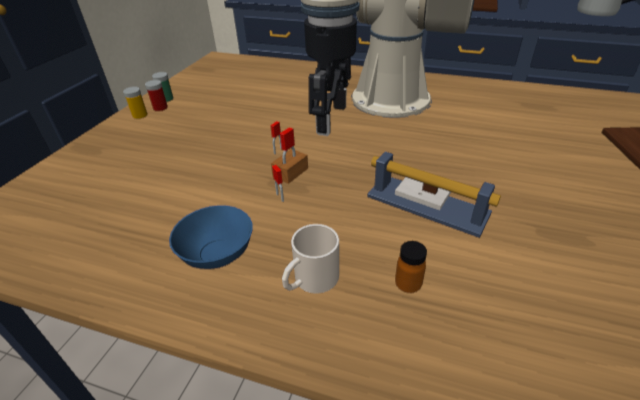

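View pics/side0.png

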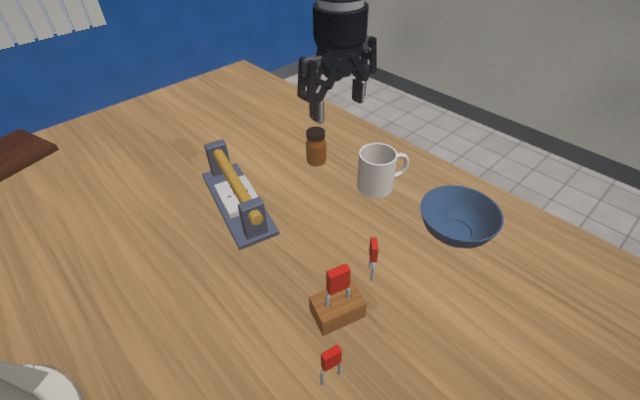

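The pictures show the clip in the block at scene (288,139) and side (338,279), with smaller look-alikes beside it. The rail stand is at scene (430,190) and side (238,195). The mug, bowl and jar are clear of both.

```bash
cat > h.py <<'E'
import numpy as np,cv2
def K(d):
    f=200/np.tan(np.radians(d['vertical_fov'])/2);return np.array([[f,0,d['cx']],[0,f,d['cy']],[0,0,1.]])
def pose(d,s=None):
    "camera centre and cam->world rotation"
    if 'rvec' in d:
        R=cv2.Rodrigues(d['rvec'])[0];return -R.T@d['tvec'],R.T
    H=d['hand_eye'];Rt=np.array(s['orientation']);return np.array(s['position'])+Rt@H[:3,3],Rt@H[:3,:3]
def ray(d,uv,s=None):
    c,R=pose(d,s);v=R@np.linalg.solve(K(d),[uv[0],uv[1],1.]);return c,v/np.linalg.norm(v)
def onplane(d,uv,z,s=None):
    c,v=ray(d,uv,s);return c+v*(z-c[2])/v[2]
def tri(d1,p1,d2,p2):
    (a,u),(b,v)=ray(d1,p1),ray(d2,p2)
    t=np.linalg.lstsq(np.c_[u,-v],b-a,rcond=None)[0];x,y=a+t[0]*u,b+t[1]*v
    return (x+y)/2,np.linalg.norm(x-y)
def mask(d,lo,hi):
    return cv2.inRange(cv2.cvtColor(d['frame'],cv2.COLOR_RGB2HSV),lo,hi)
def red(d): return mask(d,(0,190,90),(5,255,255))|mask(d,(173,190,90),(180,255,255))
def blobs(m,amin=30):
    n,l,st,ce=cv2.connectedComponentsWithStats(m);return [(st[i],ce[i],(l==i)) for i in range(1,n) if st[i][4]>=amin]
def proj(d,X,s=None):
    c,R=pose(d,s);p=K(d)@(R.T@(np.asarray(X)-c));return p[:2]/p[2]
E
python3 - <<'E'
import pickle
from h import *
c=pickle.load(open('c0.pkl','rb'))
for n in('scene','side'):
    d=c[n];print(n,'red')
    for st,ce,m in blobs(red(d)):print(st,ce.round(1),cv2.minAreaRect(np.argwhere(m)[:,::-1].astype(np.float32)))
    print('hsv rail',cv2.cvtColor(d['frame'],cv2.COLOR_RGB2HSV)[tuple({'scene':(190,460),'side':(175,228)}[n])],'table',cv2.cvtColor(d['frame'],cv2.COLOR_RGB2HSV)[250,100],'block',cv2.cvtColor(d['frame'],cv2.COLOR_RGB2HSV)[{'scene':(168,292),'side':(312,345)}[n]])
a=np.vstack([cv2.resize(c['scene']['frame'][140:240,260:510],None,fx=2.4,fy=2.4,interpolation=3),cv2.resize(c['side']['frame'][130:390,190:400],(600,340)) if 0 else np.zeros((1,600,3),np.uint8)])
b=cv2.resize(c['side']['frame'][130:250,190:340],None,fx=2.6,fy=2.6,interpolation=3)[:, :390]
e=cv2.resize(c['side']['frame'][230:350,290:370],None,fx=2.6,fy=2.6,interpolation=3)
r=np.zeros((312,600,3),np.uint8);r[:,:390]=b;r[:,390:390+e.shape[1]]=e
cv2.imwrite('pics/crop1.png',np.vstack([a,r])[:,:,::-1])
E
```

```text
scene red
[149  91   8  20  44] [151.7  98.9] ((152.1976318359375, 100.56366729736328), (20.03451919555664, 3.553680658340454), 78.11134338378906)
[271 122  23  28 342] [283.3 135.5] ((283.1475524902344, 133.87704467773438), (29.704557418823242, 19.845718383789062), 50.19443130493164)
[272 165  10  19 127] [276.9 173.6] ((276.89190673828125, 173.85134887695312), (18.412687301635742, 7.726752281188965), 80.53767395019531)
hsv rail [ 20 185 160] table [ 16 130 139] block [ 14 178  73]
side red
[327 266  23  15 104] [338.4 272.8] ((338.0810546875, 272.8775939941406), (13.38862133026123, 22.0207576751709), 86.633544921875)
[321 346  20  24 249] [331.1 356.3] ((331.14617919921875, 357.1307373046875), (15.752408981323242, 22.450284957885742), 60.2551155090332)
hsv rail [ 20 139 167] table [ 17  99 168] block [ 14 135 153]
```

View pics/crop1.png

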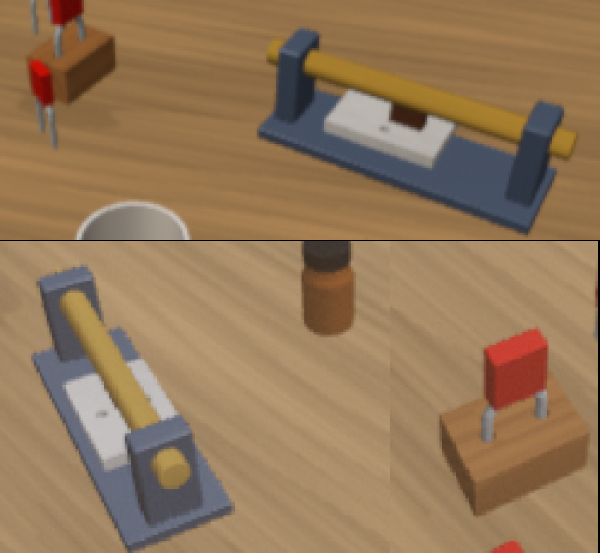

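The crop shows the tab standing square over the block. One plate hole is visible per view: scene about (420,193) and side about (229,196). There is also a small brown piece under the rail at scene (430,187).

```bash
python3 - <<'E'
import pickle
from h import *
c=pickle.load(open('c0.pkl','rb'));S,D=c['scene'],c['side']
# rail: near-axis segment; ends in each picture from mask
L={}
for n,d,roi in(('scene',S,(365,150,505,210)),('side',D,(205,145,270,225))):
    h=mask(d,(18,120,80),(24,255,255)) if n=='scene' else mask(d,(18,125,80),(24,255,255))
    m=np.zeros_like(h);x0,y0,x1,y1=roi;m[y0:y1,x0:x1]=h[y0:y1,x0:x1]
    m=cv2.morphologyEx(m,cv2.MORPH_CLOSE,np.ones((3,3)))
    b=max(blobs(m),key=lambda b:b[0][4]);p=np.argwhere(b[2])[:,::-1].astype(np.float32)
    vx,vy,x,y=cv2.fitLine(p,cv2.DIST_HUBER,0,.01,.01).ravel();t=(p-[x,y])@[vx,vy]
    L[n]=(np.array([x,y]),np.array([vx,vy]));e=[np.array([x,y])+k*np.array([vx,vy]) for k in(t.min(),t.max())]
    print(n,b[0],'ends',np.round(e,1),[onplane(d,q,.07).round(4) for q in e])
N=[]
for n,d in(('scene',S),('side',D)):
    o,v=L[n];n_=np.cross(ray(d,o-30*v)[1],ray(d,o+30*v)[1]);N.append((n_/np.linalg.norm(n_),pose(d)[0]))
dirn=np.cross(N[0][0],N[1][0]);dirn/=np.linalg.norm(dirn)
print('rail dir',dirn, 'yaw',np.degrees(np.arctan2(dirn[1],dirn[0])))
print('hole',onplane(S,(420,193.3),.04),onplane(D,(228.8,196.2),.04))
# stand base / block masks
for n,d in(('scene',S),('side',D)):
    m=mask(d,(105,50,30),(125,200,150));m2=np.zeros_like(m)
    x0,y0,x1,y1=(360,150,505,235) if n=='scene' else (195,135,285,250);m2[y0:y1,x0:x1]=m[y0:y1,x0:x1]
    m2=cv2.morphologyEx(m2,cv2.MORPH_CLOSE,np.ones((3,3)))
    h=cv2.convexHull(np.argwhere(m2)[:,::-1].astype(np.int32));q=cv2.approxPolyDP(h,3,True).reshape(-1,2);print(n,'stand hull',q.tolist(),[onplane(d,p,.012).round(3).tolist() for p in q])
    m=red(d) if 0 else mask(d,(0,150,70),(8,255,255))|mask(d,(172,150,70),(180,255,255))
    for st,ce,mm in blobs(m,60):
        print('red',st,ce.round(1),cv2.approxPolyDP(cv2.convexHull(np.argwhere(mm)[:,::-1].astype(np.int32)),2,True).reshape(-1,2).tolist())
E
```

```text
scene [ 387  160   93   40 1079] ends [[386.9 164.4]
 [477.8 193.8]] [array([0.4739, 0.0765, 0.07  ]), array([0.5252, 0.2667, 0.07  ])]
side [213 150  38  52 592] ends [[215.9 150.1]
 [245.5 200.6]] [array([0.5298, 0.2801, 0.07  ]), array([0.482 , 0.0989, 0.07  ])]
rail dir [ 0.25602073  0.9666649  -0.00351584] yaw 75.1658296963683
hole [0.51627245 0.15697444 0.04      ] [0.48076706 0.16331894 0.04      ]
scene stand hull [[493, 185], [490, 212], [480, 234], [369, 196], [377, 162], [384, 153]] [[0.405, 0.308, 0.012], [0.502, 0.302, 0.012], [0.575, 0.284, 0.012], [0.521, 0.05, 0.012], [0.386, 0.039, 0.012], [0.342, 0.047, 0.012]]
red [148  89  16  22 202] [155.3  99.8] [[163, 109], [153, 108], [148, 91], [159, 89]]
red [270 121  25  30 391] [283.1 135.2] [[294, 144], [286, 150], [282, 149], [272, 136], [270, 125], [278, 121], [292, 128]]
red [272 165  11  19 145] [276.7 173.7] [[281, 183], [274, 179], [272, 165], [280, 169]]
side stand hull [[241, 229], [225, 214]] [[0.459, 0.095, 0.012], [0.459, 0.153, 0.012]]
red [369 238  10  24 175] [373.4 249.3] [[376, 238], [376, 261], [371, 261], [370, 240]]
red [326 264  24  31 563] [337.9 278.7] [[349, 286], [330, 294], [327, 290], [326, 272], [346, 264], [349, 268]]
red [321 345  21  26 377] [330.8 357.5] [[337, 345], [341, 350], [340, 361], [325, 370], [321, 365], [321, 354]]
```

```bash
python3 - <<'E'
import pickle
from h import *
c=pickle.load(open('c0.pkl','rb'));S,D,W=c['scene'],c['side'],c['wrist']
print('tab',tri(S,(288,139),D,(337.9,278.7)))
a,b=onplane(D,(328,303.5),.04),onplane(D,(348.3,295),.04);print(a,b,np.linalg.norm(a-b),(a+b)/2,np.degrees(np.arctan2(*(b-a)[1::-1])))
print('others', tri(S,(276,129),D,(330.8,357.5)),tri(S,(276.7,173.7),D,(373.4,249.3)))
E
```

```text
tab (array([ 0.4694738 , -0.1559601 ,  0.09298985]), np.float64(0.00246308352555074))
[ 0.45393584 -0.15281474  0.04      ] [ 0.4874053  -0.16400912  0.04      ] 0.03529191198263273 [ 0.47067057 -0.15841193  0.04      ] -18.493311635488098
others (array([ 0.38935184, -0.22332752,  0.06514951]), np.float64(0.0020395631641333405)) (array([ 0.56770361, -0.14335127,  0.06611894]), np.float64(0.0003096699685620796))
```

View pics/wrist0.png

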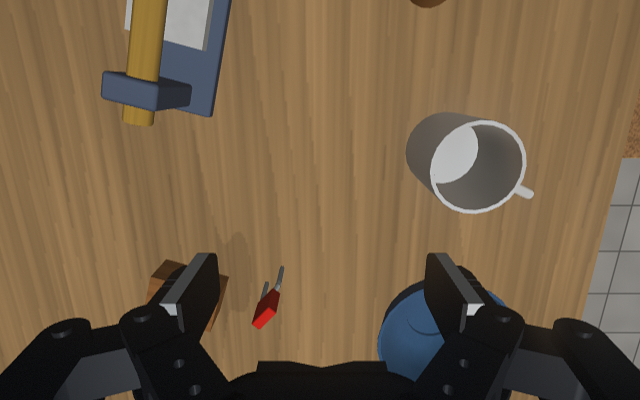

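The wrist view shows the near rail post at (145,90) and a look-alike's tab at (265,310), and the block is half hidden behind the left finger at (165,290). The tab measures z = 0.093 m against 0.094 expected, and the leg spacing 35.3 mm against 36. Moving over the clip.

Request:
carry_out(
  targets=[
    [[0,-0.04,-0.04,0,0,0,-8.5],[0,-0.08,-0.08,0,0,0,-17],[0,-0.12,-0.12,0,0,0,-25.5],[0,-0.156,-0.155,0,0,0,-34],[0,-0.156,-0.155,0,0,0,-42.5],[0,-0.156,-0.155,0,0,0,-51],[0,-0.156,-0.155,0,0,0,-59.5],[0,-0.156,-0.155,0,0,0,-68],[0,-0.156,-0.155,0,0,0,-71.5],[0,-0.156,-0.155,0,0,0,-71.5]],
  ],
  force=60,
)

```text
t: 1.15
position: [0.4698, -0.156, 0.2312]
orientation: [[-0.949, 0.317, -0.0], [0.317, 0.949, 0.0], [0.0, -0.0, -1.0]]
ft_force: [-0.4, -0.4, -0.1]
width: 1.003
finger_force: 0.0
```

```bash
python3 - <<'E'
from rig import env
import pickle
from h import *
s=env.sense();d=env.capture('wrist');pickle.dump((s,d),open('w1.pkl','wb'))
cv2.imwrite('pics/w1.png',d['frame'][:,:,::-1]);print(s['position'],s['orientation'].round(4) if hasattr(s['orientation'],'round') else s['orientation'],s['t'])
m=mask(d,(0,150,60),(8,255,255))|mask(d,(172,150,60),(180,255,255))
for st,ce,mm in blobs(m,200):
    p=cv2.approxPolyDP(cv2.convexHull(np.argwhere(mm)[:,::-1].astype(np.int32)),3,True).reshape(-1,2)
    print(st,ce.round(1),p.tolist(),[onplane(d,q,.1165,s)[:2].round(4).tolist() for q in p])
print('expected tab px',proj(d,(.4695,-.156,.1165),s))
E
```

```text
[ 0.46983355 -0.15600151  0.2311511 ] [[-9.485e-01  3.167e-01 -3.000e-04]
 [ 3.167e-01  9.485e-01  1.000e-04]
 [ 3.000e-04 -0.000e+00 -1.000e+00]] 1.15
[202  94  28  34 753] [215.3 109.4] [[229, 121], [208, 127], [202, 95], [224, 94]] [[0.401, -0.2044], [0.4001, -0.2205], [0.3782, -0.2154], [0.3825, -0.2004]]
[311 155  19  52 925] [319.8 180.9] [[328, 206], [312, 206], [313, 155], [327, 155]] [[0.4855, -0.1567], [0.4815, -0.1685], [0.4438, -0.1548], [0.4471, -0.1449]]
[351 244  32  34 691] [366.5 260.9] [[379, 277], [354, 267], [351, 252], [355, 244], [377, 253], [382, 267]] [[0.558, -0.136], [0.5426, -0.153], [0.5288, -0.1513], [0.5231, -0.1462], [0.5364, -0.1316], [0.5499, -0.1311]]
expected tab px [322.36143812 186.98704423]
```

View pics/w1.png

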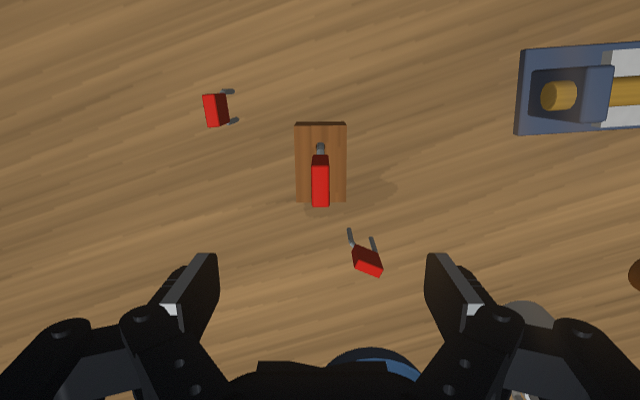

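The tab top lies at (320,181) in the wrist view, midway between the pads and square to them. Going down to grasp.

Request:
carry_out(
  targets=[
    [[0,0.001,-0.001,0.04,0,0,0],[0,0.001,-0.001,0.08,0,0,0],[0,0.001,-0.001,0.12,0,0,0],[0,0.001,-0.001,0.145,0,0,0],[0,0.001,-0.001,0.156,0,0,0],[0,0.001,-0.001,0.156,0,0,0],[100,0.001,-0.001,0.156,0,0,0],[150,0.001,-0.001,0.156,0,0,0],[230,0.001,-0.001,0.156,0,0,0],[255,0.001,-0.001,0.156,0,0,0]],
  ],
  force=60,
)

```text
t: 2.2
position: [0.4693, -0.1568, 0.0762]
orientation: [[-0.948, 0.317, 0.002], [0.317, 0.948, -0.001], [-0.002, -0.0, -1.0]]
ft_force: [-0.5, 0.5, -0.1]
width: 0.334
finger_force: 0.0
```

Request:
carry_out(
  targets=[
    [[255,0,0,0,0,0,0],[255,0,0,0,0,0,0],[255,0,0,0,0,0,0],[255,0,0,0,0,0,0]],
  ],
)

```text
t: 2.6
position: [0.4691, -0.1566, 0.0757]
orientation: [[-0.948, 0.317, 0.001], [0.317, 0.948, 0.0], [-0.001, 0.0, -1.0]]
ft_force: [-0.6, 2.0, 6.1]
width: 0.152
finger_force: 60.6
```

Request:
carry_out(
  targets=[
    [[255,0,0,-0.01,0,0,0],[255,0,0,-0.025,0,0,0],[255,0,0,-0.045,0,0,0],[255,0,0,-0.07,0,0,0],[255,0,0,-0.1,0,0,0],[255,0,0,-0.12,0,0,0],[255,0,0,-0.13,0,0,0],[255,0,0,-0.13,0,0,0],[255,0,0,-0.13,0,0,0]],
  ],
)

```text
t: 3.5
position: [0.4682, -0.1565, 0.2046]
orientation: [[-0.948, 0.317, -0.001], [0.317, 0.948, 0.0], [0.001, -0.0, -1.0]]
ft_force: [0.7, -0.4, -2.2]
width: 0.153
finger_force: 59.6
```

```bash
python3 - <<'E'
from rig import env
import pickle
from h import *
s=env.sense();print(s['position'],s['ft_force'])
o={}
for n in('scene','side','wrist'):o[n]=env.capture(n)
pickle.dump((s,o),open('w2.pkl','wb'))
g=np.array(s['position']);R=np.array(s['orientation'])
tabc=g-R[:,2]*.0187
fr=[]
for n in('scene','side'):
    p=proj(o[n],tabc-[0,0,.04]);x,y=int(p[0]),int(p[1]);print(n,p)
    fr.append(cv2.resize(o[n]['frame'][y-50:y+50,x-45:x+45],None,fx=4,fy=4,interpolation=2))
cv2.imwrite('pics/w2.png',np.hstack(fr)[:,:,::-1])
E
```

```text
[ 0.4681757  -0.15650778  0.20459401] [ 0.70557225 -0.44236164 -2.16107035]
scene [284.02254238 102.51604477]
side [337.75492022 237.96229613]
```

View pics/w2.png

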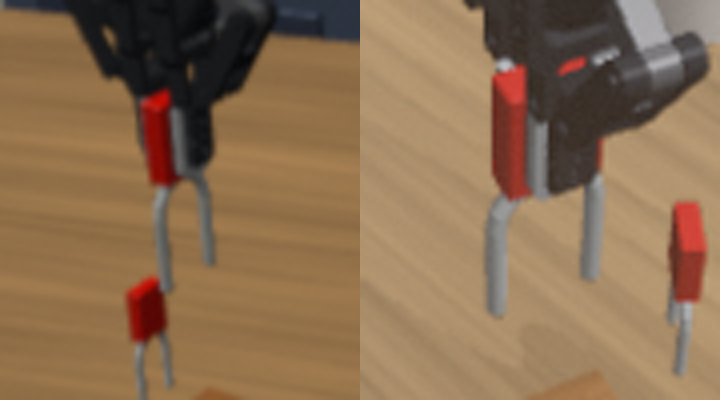

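The grasp holds. Leg tips show at about (280.5,124) and (291.3,117.8) in the scene picture, and (350,257) and (326.3,265.5) in the side picture.

```bash
python3 - <<'E'
import pickle
from h import *
s,o=pickle.load(open('w2.pkl','rb'));S,D=o['scene'],o['side']
A=tri(S,(280.5,123.5),D,(350,256.5));B=tri(S,(291.3,117.3),D,(326.3,264.8));print(A,B)
R=np.array(s['orientation']);p=np.array(s['position'])
for x in(A,B):print('tool',(R.T@(x[0]-p)).round(4))
# same tri for tips during check: project nominal tips
for k in(.018,-.018):
    X=p+R@np.array([k,0,.0653]);print(X.round(4),proj(S,X),proj(D,X))
E
```

```text
(array([ 0.48376571, -0.16406314,  0.13920343]), np.float64(0.0028562809648473007)) (array([ 0.45038752, -0.15163719,  0.13908557]), np.float64(0.0024225820248391806))
tool [-0.0172 -0.0022  0.0654]
tool [ 0.0184 -0.001   0.0655]
[ 0.451  -0.1508  0.1393] [291.02546304 117.55641115] [325.37226265 263.75993144]
[ 0.4852 -0.1622  0.1393] [280.39487422 124.0486497 ] [348.74740767 254.83846226]
```

Measured leg tips match the nominal grasp within 2 mm (spacing 35.6 mm, no lean). Moving above the rail.

Request:
carry_out(
  targets=[
    [[255,0.006,0.025,0,0,0,-0.3],[255,0.014,0.062,0,0,0,-0.8],[255,0.025,0.108,0,0,0,-1.3],[255,0.036,0.154,0,0,0,-1.9],[255,0.047,0.2,0,0,0,-2.4],[255,0.057,0.246,0,0,0,-3],[255,0.065,0.28,0,0,0,-3.5],[255,0.0716,0.3097,0,0,0,-3.8],[255,0.0716,0.3097,0,0,0,-3.8],[255,0.0716,0.3097,0,0,0,-3.8]],
  ],
)

```text
t: 4.65
position: [0.4985, 0.16, 0.2043]
orientation: [[-0.968, 0.252, -0.002], [0.252, 0.968, -0.001], [0.001, -0.001, -1.0]]
ft_force: [0.0, -0.2, -1.3]
width: 0.158
finger_force: 59.6
```

```bash
python3 - <<'E'
from rig import env
import pickle
from h import *
o={};s=env.sense()
for n in('wrist','scene','side'):o[n]=env.capture(n)
pickle.dump((s,o),open('w3.pkl','wb'));cv2.imwrite('pics/w3.png',o['wrist']['frame'][:,:,::-1]);print(s['position'],s['ft_force'])
E
```

```text
[0.49851862 0.16001541 0.20431367] [ 0.03224029 -0.21450489 -1.28830216]
```

View pics/w3.png

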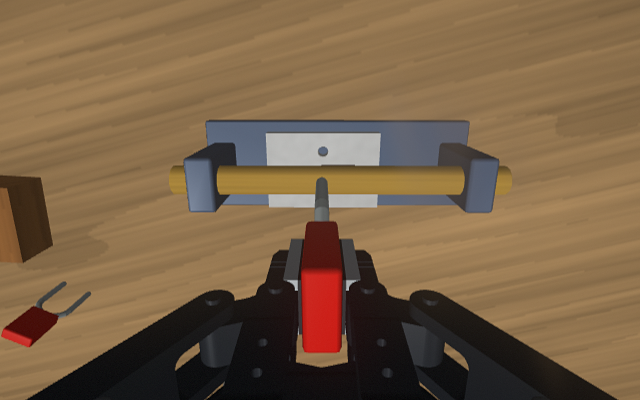

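The rail is level in the wrist image, so the yaw is right. The base-side hole is at (323,152), and the rail spans rows 166–193 and columns 170–511.

```bash
python3 - <<'E'
import pickle
from h import *
s,o=pickle.load(open('w3.pkl','rb'));W,S,D=o['wrist'],o['scene'],o['side']
R=np.array(s['orientation']);p=np.array(s['position'])
T=lambda X:(R.T@(X-p)*1000).round(1)
fr=W['frame'];hsv=cv2.cvtColor(fr,cv2.COLOR_RGB2HSV)
g=cv2.cvtColor(fr,cv2.COLOR_RGB2GRAY);sub=(g[140:162,305:340]<170).astype(np.uint8)
for st,ce,m in blobs(sub,15):
    u=ce+[305,140];print('hole px',u,st[4],T(onplane(W,u,.04,s)))
m=mask(W,(15,110,70),(26,255,255))
for x in(240,280,400,440):
    r=np.where(m[155:200,x])[0]+155;print(x,r.min(),r.max()) if len(r) else 0
    c,v=ray(W,(x,r.min()-.5),s);_,v2=ray(W,(x,r.max()+.5),s);b=v+v2
    print('  axis',T(c+b*(.07-c[2])/b[2]))
print('ends',T(onplane(W,(170.5,180),.07,s)),T(onplane(W,(511,180),.07,s)))
c0=pickle.load(open('c0.pkl','rb'))['scene']
print('brown bottom',[T(onplane(c0,u,.04,s)) for u in((422.5,189),(437,193.3))],'top',[T(onplane(c0,u,.058,s)) for u in((425,182),(438,187))])
for n,u in(('S',(420,193.3)),):print(T(onplane(c0,u,.04,s)))
m=np.zeros((400,640),np.uint8)
E
```

```text
hole px [322.5        151.17021277] 94 [1.890e+01 1.000e-01 1.643e+02]
240 166 193
  axis [  0.9 -67.4 134.4]
280 166 193
  axis [  1.  -34.7 134.4]
400 167 193
  axis [  0.6  63.4 134.2]
440 167 193
  axis [  0.6  96.1 134.2]
ends [   0.5 -124.3  134.5] [  0.7 154.  134.1]
brown bottom [array([ -1.8,   0.7, 164.3]), array([-1.000e-01,  3.200e+01,  1.643e+02])] top [array([  0.4,   2.9, 146.3]), array([ -2.1,  32.1, 146.3])]
[-18.2   1.7 164.3]
```

Hole midpoint is at tool (0.4, 0.9) mm, the rail axis is at 0.7, and the clip is near (0.6, -1.6). I'll go down about 3 mm short of the hole along the rail, then slide.

Request:
carry_out(
  targets=[
    [[255,0,-0.002,0.012,0,0,0],[255,0,-0.002,0.026,0,0,0],[255,0,-0.002,0.04,0,0,0],[255,0,-0.002,0.05,0,0,0],[255,0,-0.002,0.058,0,0,0],[255,0,-0.002,0.066,0,0,0],[255,0,-0.002,0.074,0,0,0],[255,0,-0.002,0.082,0,0,0],[255,0,-0.002,0.09,0,0,0],[255,0,-0.002,0.092,0,0,0]],
  ],
)

```text
t: 5.8
position: [0.4981, 0.1577, 0.1123]
orientation: [[-0.967, 0.254, -0.001], [0.254, 0.967, -0.0], [0.001, -0.001, -1.0]]
ft_force: [0.0, -0.5, -0.6]
width: 0.158
finger_force: 59.7
```

Request:
carry_out(
  targets=[
    [[255,0,0,0.001,0,0,0],[255,0,0,0.002,0,0,0],[255,0,0,0.003,0,0,0],[255,0,0,0.004,0,0,0],[255,0,0,0.004,0,0,0]],
  ],
)

```text
t: 6.3
position: [0.4986, 0.1579, 0.1093]
orientation: [[-0.967, 0.254, 0.0], [0.254, 0.967, 0.0], [-0.0, 0.0, -1.0]]
ft_force: [0.3, -0.2, -0.2]
width: 0.162
finger_force: 59.7
```

Request:
carry_out(
  targets=[
    [[255,0,0,0.001,0,0,0],[255,0,0,0.002,0,0,0],[255,0,0,0.0025,0,0,0],[255,0,0,0.003,0,0,0]],
  ],
)

```text
t: 6.7
position: [0.4986, 0.1578, 0.1062]
orientation: [[-0.967, 0.254, -0.0], [0.254, 0.967, -0.0], [0.0, -0.0, -1.0]]
ft_force: [-0.2, 0.5, -1.0]
width: 0.158
finger_force: 59.7
```

Request:
carry_out(
  targets=[
    [[255,0,0,0.0005,0,0,0],[255,0,0,0.0005,0,0,0]],
  ],
)

```text
t: 6.9
position: [0.4986, 0.1579, 0.1058]
orientation: [[-0.967, 0.254, -0.0], [0.254, 0.967, -0.0], [0.0, -0.0, -1.0]]
ft_force: [0.0, 0.6, -1.3]
width: 0.156
finger_force: 59.7
```

Request:
carry_out(
  targets=[
    [[255,0,0,0.0005,0,0,0],[255,0,0,0.0005,0,0,0]],
  ],
)

```text
t: 7.1
position: [0.4987, 0.1579, 0.1054]
orientation: [[-0.967, 0.254, 0.0], [0.254, 0.967, 0.0], [-0.0, 0.0, -1.0]]
ft_force: [-0.5, -0.0, 0.9]
width: 0.154
finger_force: 60.1
```

Request:
carry_out(
  targets=[
    [[255,0,0,0.0005,0,0,0],[255,0,0,0.0005,0,0,0]],
  ],
)

```text
t: 7.3
position: [0.4988, 0.158, 0.105]
orientation: [[-0.967, 0.254, 0.0], [0.254, 0.967, 0.0], [-0.0, 0.0, -1.0]]
ft_force: [-0.9, 1.1, 2.8]
width: 0.155
finger_force: 60.2
```

Request:
carry_out(
  targets=[
    [[255,0,0,0,0,0,0]],
  ],
)

```text
t: 7.4
position: [0.4988, 0.1581, 0.105]
orientation: [[-0.967, 0.254, 0.001], [0.254, 0.967, 0.0], [-0.0, 0.001, -1.0]]
ft_force: [-0.4, 1.3, 2.1]
width: 0.155
finger_force: 60.1
```

Contact at the expected height, about 3 N. Sliding along the rail.

Request:
carry_out(
  targets=[
    [[255,0,0.0005,0,0,0,0],[255,0,0.001,0.0,0,0,0],[255,0,0.001,0.0,0,0,0]],
  ],
)

```text
t: 7.7
position: [0.4988, 0.1589, 0.1046]
orientation: [[-0.967, 0.254, -0.0], [0.254, 0.967, 0.0], [0.0, 0.0, -1.0]]
ft_force: [-1.0, 0.9, -0.3]
width: 0.158
finger_force: 59.7
```

Request:
carry_out(
  targets=[
    [[255,0,0.0005,0,0,0,0],[255,0,0.001,0.0,0,0,0],[255,0,0.001,0.0,0,0,0]],
  ],
)

```text
t: 8.0
position: [0.499, 0.1597, 0.1046]
orientation: [[-0.967, 0.254, -0.0], [0.254, 0.967, -0.0], [0.0, -0.0, -1.0]]
ft_force: [-0.3, -0.3, -2.1]
width: 0.154
finger_force: 59.7
```

Request:
carry_out(
  targets=[
    [[255,0,0.0005,0,0,0,0],[255,0,0.001,0.0,0,0,0],[255,0,0.001,0.0,0,0,0]],
  ],
)

```text
t: 8.3
position: [0.4994, 0.1608, 0.1048]
orientation: [[-0.967, 0.254, 0.0], [0.254, 0.967, -0.0], [-0.0, -0.0, -1.0]]
ft_force: [0.5, -0.5, -0.5]
width: 0.156
finger_force: 59.7
```

Request:
carry_out(
  targets=[
    [[255,0,0,0.0005,0,0,0],[255,0,0,0.001,0,0,0],[255,0,0,0.001,0,0,0]],
  ],
)

```text
t: 8.6
position: [0.4992, 0.1608, 0.1037]
orientation: [[-0.967, 0.254, -0.0], [0.254, 0.967, -0.0], [0.0, -0.0, -1.0]]
ft_force: [-0.3, -0.4, -1.0]
width: 0.155
finger_force: 59.7
```

Request:
carry_out(
  targets=[
    [[255,0,0,0.0005,0,0,0],[255,0,0,0.0005,0,0,0]],
  ],
)

```text
t: 8.8
position: [0.4992, 0.1607, 0.1032]
orientation: [[-0.967, 0.254, -0.0], [0.254, 0.967, -0.0], [0.0, -0.0, -1.0]]
ft_force: [-0.5, 1.0, -1.2]
width: 0.155
finger_force: 59.8
```

The tips are 2 mm below the contact height with no force, so they are in the holes. Continuing down gently.

Request:
carry_out(
  targets=[
    [[255,0,0,0.0005,0,0,0],[255,0,0,0.001,0,0,0],[255,0,0,0.0015,0,0,0],[255,0,0,0.0015,0,0,0]],
  ],
)

```text
t: 9.2
position: [0.4991, 0.1607, 0.1016]
orientation: [[-0.967, 0.254, -0.0], [0.254, 0.967, -0.0], [0.0, -0.0, -1.0]]
ft_force: [-2.1, 1.5, -1.6]
width: 0.157
finger_force: 59.8
```

Request:
carry_out(
  targets=[
    [[255,0,0,0.0005,0,0,0],[255,0,0,0.001,0,0,0],[255,0,0,0.001,0,0,0]],
  ],
)

```text
t: 9.5
position: [0.4991, 0.1608, 0.1008]
orientation: [[-0.967, 0.254, -0.0], [0.254, 0.967, 0.0], [0.0, -0.0, -1.0]]
ft_force: [-3.1, 0.7, 0.8]
width: 0.157
finger_force: 60.2
```

Request:
carry_out(
  targets=[
    [[255,0,0,0.0005,0,0,0],[255,0,0,0.001,0,0,0],[255,0,0,0.001,0,0,0]],
  ],
)

```text
t: 9.8
position: [0.499, 0.1608, 0.0997]
orientation: [[-0.967, 0.254, -0.001], [0.254, 0.967, 0.0], [0.001, -0.0, -1.0]]
ft_force: [-4.2, 2.8, 1.6]
width: 0.156
finger_force: 60.1
```

Entering the catches. A side force of about 5 N along tool x has built up, so I'll ease it off while pressing.

Request:
carry_out(
  targets=[
    [[255,0.0005,0.0003,0,0,0,0],[255,0.0008,0.0004,0.0005,0,0,0],[255,0.0008,0.0004,0.0005,0,0,0]],
  ],
)

```text
t: 10.1
position: [0.4986, 0.1613, 0.0991]
orientation: [[-0.967, 0.254, -0.0], [0.254, 0.967, -0.0], [0.0, -0.0, -1.0]]
ft_force: [-3.9, 1.4, -0.5]
width: 0.157
finger_force: 59.8
```

Request:
carry_out(
  targets=[
    [[255,0,0,0.0005,0,0,0],[255,0,0,0.001,0,0,0],[255,0,0,0.001,0,0,0]],
  ],
)

```text
t: 10.4
position: [0.4986, 0.1614, 0.0982]
orientation: [[-0.967, 0.254, -0.0], [0.254, 0.967, 0.0], [0.0, 0.0, -1.0]]
ft_force: [-3.5, 2.3, 2.1]
width: 0.154
finger_force: 60.1
```

Request:
carry_out(
  targets=[
    [[255,0.0006,0.0003,0.0005,0,0,0],[255,0.0006,0.0003,0.001,0,0,0],[255,0.0006,0.0003,0.0015,0,0,0],[255,0.0006,0.0003,0.0015,0,0,0]],
  ],
)

```text
t: 10.8
position: [0.4984, 0.1619, 0.0967]
orientation: [[-0.967, 0.254, 0.001], [0.254, 0.967, 0.0], [-0.0, 0.0, -1.0]]
ft_force: [-1.8, 1.4, 0.3]
width: 0.156
finger_force: 59.9
```

Request:
carry_out(
  targets=[
    [[255,0,0,0.0005,0,0,0],[255,0,0,0.001,0,0,0],[255,0,0,0.0015,0,0,0],[255,0,0,0.0015,0,0,0]],
  ],
)

```text
t: 11.2
position: [0.4984, 0.1619, 0.0952]
orientation: [[-0.967, 0.254, 0.0], [0.254, 0.967, 0.0], [-0.0, 0.0, -1.0]]
ft_force: [-2.0, 1.5, 1.8]
width: 0.156
finger_force: 60.0
```

Request:
carry_out(
  targets=[
    [[255,0.0002,0.0002,0.0005,0,0,0],[255,0.0002,0.0002,0.001,0,0,0],[255,0.0002,0.0002,0.0015,0,0,0],[255,0.0002,0.0002,0.002,0,0,0],[255,0.0002,0.0002,0.002,0,0,0]],
  ],
)

```text
t: 11.7
position: [0.4982, 0.162, 0.0932]
orientation: [[-0.967, 0.254, 0.0], [0.254, 0.967, 0.0], [-0.0, 0.0, -1.0]]
ft_force: [-0.6, 1.6, 2.1]
width: 0.155
finger_force: 60.2
```

Request:
carry_out(
  targets=[
    [[255,0,0,0.0005,0,0,0],[255,0,0,0.001,0,0,0],[255,0,0,0.0015,0,0,0],[255,0,0,0.002,0,0,0],[255,0,0,0.002,0,0,0]],
  ],
)

```text
t: 12.2
position: [0.4982, 0.1621, 0.0912]
orientation: [[-0.967, 0.254, 0.0], [0.254, 0.967, 0.0], [-0.0, 0.0, -1.0]]
ft_force: [-0.7, 0.9, 1.8]
width: 0.157
finger_force: 60.0
```

Request:
carry_out(
  targets=[
    [[255,0,0,0.0005,0,0,0],[255,0,0,0.001,0,0,0],[255,0,0,0.0015,0,0,0],[255,0,0,0.0015,0,0,0]],
  ],
)

```text
t: 12.6
position: [0.4982, 0.162, 0.0898]
orientation: [[-0.967, 0.254, 0.0], [0.254, 0.967, 0.0], [-0.0, 0.0, -1.0]]
ft_force: [0.0, 1.5, 3.2]
width: 0.159
finger_force: 60.4
```

Request:
carry_out(
  targets=[
    [[255,0,0,0.0005,0,0,0],[255,0,0,0.0005,0,0,0]],
  ],
)

```text
t: 12.8
position: [0.4983, 0.1621, 0.0896]
orientation: [[-0.967, 0.254, 0.0], [0.254, 0.967, 0.0], [-0.0, 0.0, -1.0]]
ft_force: [-1.0, 0.8, 8.3]
width: 0.159
finger_force: 61.3
```

Request:
carry_out(
  targets=[
    [[255,0,0,0.0005,0,0,0],[255,0,0,0.0005,0,0,0]],
  ],
)

```text
t: 13.0
position: [0.4983, 0.1621, 0.0896]
orientation: [[-0.967, 0.254, 0.001], [0.254, 0.967, 0.0], [-0.0, 0.0, -1.0]]
ft_force: [-2.8, -0.6, 13.8]
width: 0.155
finger_force: 62.2
```

The crown has seated, as the force rises with no further travel. Easing off and letting go.

Request:
carry_out(
  targets=[
    [[255,0,0,-0.0008,0,0,0],[255,0,0,-0.0008,0,0,0]],
  ],
)

```text
t: 13.2
position: [0.4982, 0.162, 0.0897]
orientation: [[-0.967, 0.254, 0.0], [0.254, 0.967, 0.0], [-0.0, 0.0, -1.0]]
ft_force: [-0.2, 0.6, 5.5]
width: 0.161
finger_force: 60.5
```

Request:
carry_out(
  targets=[
    [[215,0,0,0,0,0,0],[190,0,0,0,0,0,0],[160,0,0,0,0,0,0],[120,0,0,0,0,0,0],[120,0,0,0,0,0,0],[120,0,0,0,0,0,0]],
  ],
  force=20,
)

```text
t: 13.8
position: [0.498, 0.162, 0.0895]
orientation: [[-0.967, 0.254, -0.0], [0.254, 0.967, -0.0], [0.0, -0.0, -1.0]]
ft_force: [0.1, -0.4, -0.7]
width: 0.529
finger_force: 0.0
```

Request:
carry_out(
  targets=[
    [[120,0,0,-0.01,0,0,0],[120,0,0,-0.03,0,0,0],[120,0,0,-0.06,0,0,0],[120,0,0,-0.09,0,0,0],[120,0,0,-0.13,0,0,0],[120,0,0,-0.15,0,0,0],[120,0,0,-0.15,0,0,0],[120,0,0,-0.15,0,0,0]],
  ],
)

```text
t: 14.6
position: [0.498, 0.162, 0.24]
orientation: [[-0.967, 0.254, 0.001], [0.254, 0.967, 0.0], [-0.001, 0.001, -1.0]]
ft_force: [1.0, -0.0, -0.6]
width: 0.536
finger_force: 0.0
```

```bash
python3 - <<'E'
from rig import env
from h import *
fr=[]
s=env.sense();print(s['position'])
for n,(x,y) in(('scene',(430,170)),('side',(235,185))):
    d=env.capture(n);fr.append(cv2.resize(d['frame'][y-70:y+70,x-70:x+70],None,fx=2.8,fy=2.8,interpolation=2))
    m=mask(d,(0,150,60),(8,255,255))|mask(d,(172,150,60),(180,255,255))
    q=proj(d,(.4982,.162,.0235+.084))
    for st,ce,_ in blobs(m,60):
        if np.linalg.norm(ce-q)<40:print(n,ce.round(1),'expected home',q.round(1))
cv2.imwrite('pics/w4.png',np.hstack(fr)[:,:,::-1])
E
```

```text
[0.49799261 0.1619947  0.24000463]
scene [427.9 161.6] expected home [427.8 162.2]
side [231. 166.] expected home [230.7 166.4]
```

View pics/w4.png

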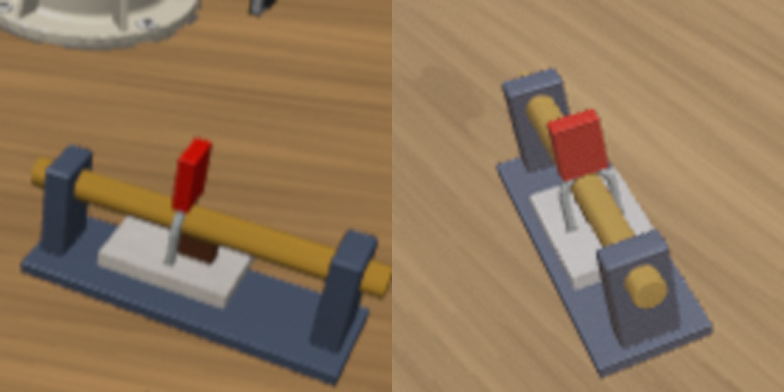

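The clip stands upright astride the rail. Its tab centres, at scene (428,162) and side (231,166), are within 1 px of the expected home position, and both legs are in the plate.

```bash
python3 -c "
from rig import env
print(env.sign_off())"
```

```text
the job is handed in; nothing more can be done
None
```

The clip is seated in both plate holes with its crown on the rail, upright and released, and I handed the job in at about 14.7 s; sign-off returned no verdict.

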